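# Set the bench gauge on a marble sample, then lift the sample out and hold it level

### The job

Take the red post and slide the gauge's moving jaw up to the stepped marble sample until the stone is pinched firmly but gently between both jaws, then let go of the post and leave the jaw at that setting. Then lift the stone straight up out of the gauge, keeping it level, and finish while still holding it in the gripper, steady and level, with its underside at least 10 cm above the gauge's bed. Do not disturb the mallet, the chisel or the brush.

Things in the scene. Friction and masses are not known exactly. Their poses are not given: they have to be found in the camera images.
- gauge: Bench gauge, a large green caliper screwed to the bench. Origin on the bench, z up. Bed: flat bar 90 mm wide (x -45 to 45), y from -115 to 155 mm, its top 30 mm above the bench. Dark steel fixed jaw on the bed: 64 mm wide, 20 mm thick, top 42 mm above the bed, its face at y = -80 mm looking to +y. The moving jaw slides along the gauge's y axis.
- jaw (a joint): Travel of the moving jaw in m: 0 widest open, at most 0.09, growing as it closes (towards the gauge's -y). Gap between the jaw faces = 160 mm minus this: the 100 mm stone is pinched at 0.060. About 4 N of friction plus 8 N per m/s; stays where left. Dark steel jaw plate 64 mm wide, 14 mm thick, top 33 mm above the bed; behind it a carriage 17 mm high, 48 mm long.
- jaw_post (a point): Centre of the top of the red upright round post (16 mm diameter) on the moving jaw's carriage: 36 mm behind the jaw's face (towards the gauge's +y), at the gauge's x = 0, 78 mm above the bed (108 mm above the bench). The post is free from 17 mm above the bed to its top; gripped from above in its upper 40 mm the fingers clear the jaw plate.
- stone: White marble sample, 48 mm wide (its x), 100 mm long (its y), loose on the gauge's bed, nearly parallel to the gauge, 3 to 12 mm off the fixed jaw; the moving jaw pushes it home and squares it. Origin: centre of underside, z up. 25 mm high, but its -y end (y -50 to -5, by the fixed jaw) 53 mm. 0.4 to 0.65 kg. Its long sides are flat and free: grip across the 48 mm.
- stone_balance (a point): Centre of mass of the stone: x = 0, y = -9 mm, 21 mm above its underside. Gripped firmly across the width over this point, it hangs level.
- mallet: Wooden mallet lying along its x axis: head 70 x 100 mm, 60 mm high, its middle 70 mm to the +x of the origin, handle 26 mm thick to -x, 245 mm long in all. Origin: on the bench, under the handle 35 mm from the head. Leave alone.
- chisel: Steel stone chisel lying on the bench along its x axis, about 210 mm long, 17 mm thick, blue band. Origin: under its middle. Leave alone.
- brush: Bench brush lying bristles down, wooden back 110 x 55 mm, 55 mm high, with a 100 mm handle to its -x. Origin: under the centre of the bristle block. Leave alone.
Not all that is in view belongs to the job. What is shaped like the stone but blue, green or turquoise is not meant.

How it is judged:
By the outcome, as a careful person would: the job done as asked, in the order asked, and still so for the second after the job is handed in, while the arm keeps its last pose, push and grip.
It also fails if it takes over 54 s, if anything falls off the work surface, if the arm or the gripper's body presses on something with over 40 N, if the wrist force passes 120 N, or if a joint passes its speed limit or range.

### The arm

A 7-joint arm with a two-finger parallel gripper is mounted at the origin on the work surface. World frame = base frame: x ahead of the robot, y to its left, z up, the work surface at z = 0. Lengths are in m, angles in rad, forces in N, time in s.
With the tool pointing down it reaches from about 0.4 to 0.85 m from the base axis. Payload 10.4 kg.
Tool frame: the origin (TCP) lies midway between the tips of the shut fingers; the grasp point (between the pads) lies r.grip_point_offset behind it (r.grip_point_offset is the distance from the TCP to the grasp point, in m); z points along the fingers, y is the line along which they close (so a half turn about z gives the same grasp; the last joint's range is limited). The gripper opens to 87 mm and grips with 3 to 60 N. Pads are 19 mm wide; open, the fingers measure 117 mm over their backs; the gripper's body (75 mm by 190 mm) begins 51 mm behind the grasp point.
Start: joints at [1.163, 0.332, -0.065, 1.46, 0.022, 1.35, -0.088], TCP at [0.235, -0.579, 0.187] pointing down, gripper open.
Joint ranges: [-2.6, 2.6], [-0.5, 2.12], [-1.47, 1.34], [0.16, 2.42], [-1.27, 4.41], [0.06, 2.06], [-2.6, 2.6]. Speed limits (rad/s): [2.22, 2.22, 2.79, 2.79, 3.14, 3.14, 3.14].

### API

Orientations are given as a unit quaternion [x, y, z, w].
In Python, from bench import r gives the robot as it stands.
- The arm moves only by the tool play_rows, never from a script. Its arguments are lists of equal length, an entry for each row: "claw": the closure, from 0 (fully open) to 1 (shut); "delta_pos": the shift along the tool's x, y, z scaled (see below), a list of three; "delta_rot": the turn, a rotation vector about the tool's x, y, z scaled (see below), a list of three. A call has 1 to 8 rows; each row shifts and turns the commanded pose from where the row before left it, along the tool's axes as they then stand; what a row does not reach is not made up. The controller multiplies each number of a shift by 200 mm and each number of a turn by pi rad. A row lasts 1/10 s, in which the tool goes at most 50 mm and 8.59 degrees, less where a joint would pass 70% of its speed; a pose out of reach is approached as far as the arm can. A call with a number of a shift or a turn outside -1 to 1 is refused whole. A call with a gripper value outside its range is refused whole. The fingers move at their own pace and stop on an object; "squeeze" is the grip in N (left out, the last holds). Time passes only in rows, so rows that do not move let the fingers close. It gives the time, the measured TCP pose, the force, the opening and the grip force at its end, in the units of the state.
- r.read_state(): the state, without advancing time (a new reading comes with each control period).
- r.camera(name): name is "scene" or "top"; returns a dict with "pixels" (480x640x3 uint8, red, green, blue), "camera_matrix" (3x3 intrinsics, pixels), "cam_to_world" (4x4, takes a point from camera to world coordinates). Camera axes: x right, y up, looking along -z (the intrinsics and any distortion apply to the point x, -y, -z); pixel columns grow to the right and rows downward; lengths in m; the calibration is good to about 2 mm. A picture is of the moment at which its call begins. There is no depth.
- r.close_job(): hands the job in; it is judged then, once.
The state is a dict: "time": time; "joint_positions": joint angles; "joint_vel": joint speeds; "joint_torque": joint torques, N m; "ee_pos": TCP position; "eef_rot": TCP orientation; "ft_force": force on the tool from outside, world axes, zero at the start; "torque": the same for the moment, N m; "width": finger opening in m; "grip_force": force on a finger pad.
Only numpy, scipy, OpenCV 4.12 (cv2) and the standard library are available. Lean on these libraries where they do the work, as an engineer would, in place of code of your own. Each camera call takes 0.05 s, during which the arm holds its last target. There are 200 camera calls.

## Working session

There is one attempt and no reset: what is moved stays moved. The work goes in short steps, Python scripts to look and compute and a tool call to move; the robot and the scene stay as the last step left them, time stands still between calls to the robot, and variables do not carry over. Pictures are saved under pics/ and viewed, at most 10 in all, crops included, and the job is handed in when it is done.

Besides the shell and the picture viewer there is one more tool, called after ">>>" as a command line: name --argument value ..., lists and objects as JSON in quotes. play_rows: Moves the arm, as the interface text tells. Shifts and turns lie within -1 to 1; 1 stands for 200 mm of shift or pi rad of turn. Its arguments: {"type":"object","properties":{"claw":{"type":"array"},"delta_pos":{"type":"array"},"delta_rot":{"type":"array"},"squeeze":{"type":"number"}},"required":["claw","delta_pos","delta_rot"]}

```bash
mkdir -p pics; cat > h.py <<'E'
import numpy as np, cv2
from bench import r
def cams():
    d={}
    for n in ("scene","top"):
        c=r.camera(n); d[n]=c; np.savez(f"pics/{n}.npz",**{k:c[k] for k in("camera_matrix","cam_to_world")})
    return d
def ray(n,u,v):
    c=np.load(f"pics/{n}.npz");K=c["camera_matrix"];T=c["cam_to_world"]
    p=np.linalg.inv(K)@[u,v,1]; d=T[:3,:3]@(p*[1,-1,-1]); return T[:3,3],d
def at(n,u,v,z):
    o,d=ray(n,u,v); return o+d*(z-o[2])/d[2]
def proj(n,P):
    c=np.load(f"pics/{n}.npz");K=c["camera_matrix"];T=np.linalg.inv(c["cam_to_world"])
    q=(T@[*P,1])[:3]*[1,-1,-1]; q=K@q; return q[:2]/q[2]
E
python3 - <<'E'
from h import *
d=cams()
for n in d: cv2.imwrite(f"pics/{n}0.png",d[n]["pixels"][:,:,::-1]); print(n,d[n].keys(),d[n]["camera_matrix"],d[n]["cam_to_world"])
print(r.read_state(), r.grip_point_offset)
E
```

```text
scene dict_keys(['pixels', 'camera_matrix', 'cam_to_world']) [[515.38200186   0.         313.13875436]
 [  0.         515.38200186 232.40118896]
 [  0.           0.           1.        ]] [[ 0.29627294 -0.77735254  0.55492827  1.19777283]
 [ 0.95505607  0.24690175 -0.16403483 -0.20055199]
 [-0.00949987  0.57858669  0.81556557  1.08464093]
 [ 0.          0.          0.          1.        ]]
top dict_keys(['pixels', 'camera_matrix', 'cam_to_world']) [[446.03566135   0.         318.59504186]
 [  0.         446.03566135 244.17408351]
 [  0.           0.           1.        ]] [[ 0.0117931   0.99794013 -0.06305883  0.47441623]
 [-0.99950295  0.00992072 -0.02992381 -0.00941241]
 [-0.02923658  0.06338038  0.9975611   1.00625973]
 [ 0.          0.          0.          1.        ]]
{'time': 0.1, 'joint_positions': array([ 1.16338988,  0.33281236, -0.06470141,  1.46084838,  0.0216099 ,
        1.34989274, -0.08847487]), 'joint_vel': array([ 1.75071025e-04, -3.39812752e-03,  1.44062115e-03, -1.59559215e-03,
       -2.02454945e-03,  4.25130188e-04,  5.62878185e-05]), 'joint_torque': array([ 2.10465158e-03, -6.24544859e+01,  2.48857430e-02, -3.90714705e+01,
       -6.15402753e-02,  3.65706068e-02,  6.07651896e-05]), 'ee_pos': array([ 0.23446024, -0.57894022,  0.1865355 ]), 'eef_rot': array([ 9.81542776e-01,  1.91241678e-01, -1.53018464e-04, -6.13728404e-04]), 'ft_force': array([-0.06461496, -0.06583008, -0.61249386]), 'torque': array([-0.03146671,  0.04016298,  0.00382872]), 'grip_force': 0.0, 'width': 0.08707543886393677} 0.0187
```

View pics/top0.png

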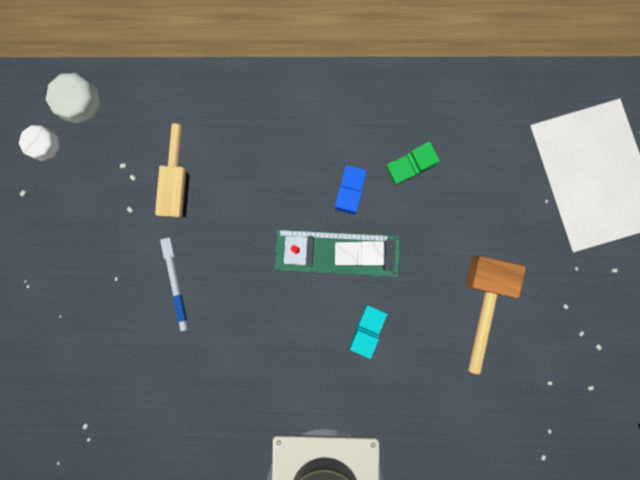

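View pics/scene0.png

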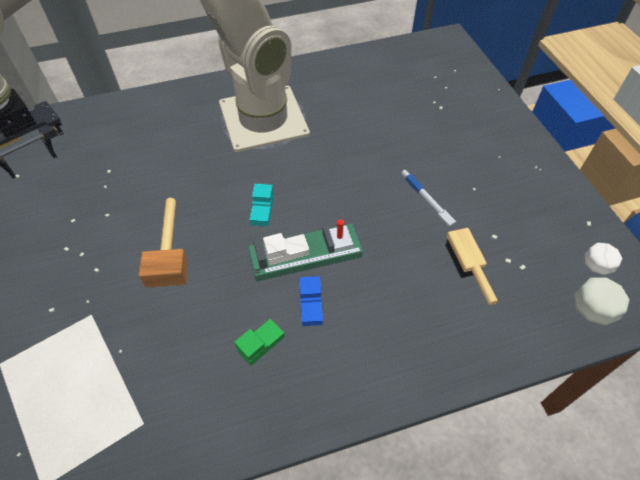

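The top view shows the gauge at about (337,253) with the post at (295,250) and the stone at (360,253). The mallet, chisel and brush are well away, but coloured decoys sit nearby. I'll enlarge both views.

```bash
python3 - <<'E'
import cv2
a=cv2.imread("pics/top0.png")[220:290,260:420]; cv2.imwrite("pics/topc.png",cv2.resize(a,None,fx=5,fy=5,interpolation=cv2.INTER_CUBIC))
a=cv2.imread("pics/scene0.png")[210:290,240:370]; cv2.imwrite("pics/scenec.png",cv2.resize(a,None,fx=6,fy=6,interpolation=cv2.INTER_CUBIC))
E
```

```text
(no output)
```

View pics/topc.png

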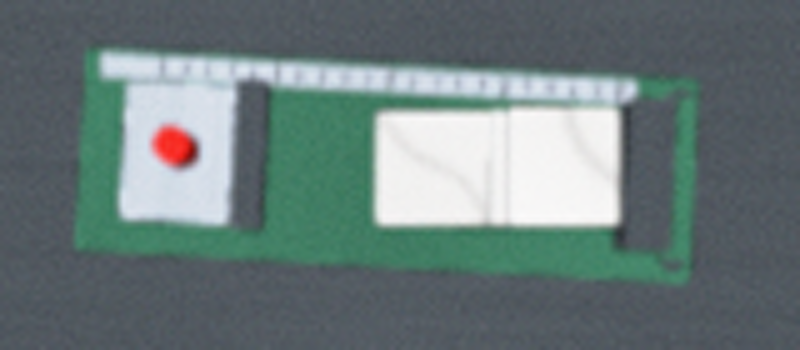

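View pics/scenec.png

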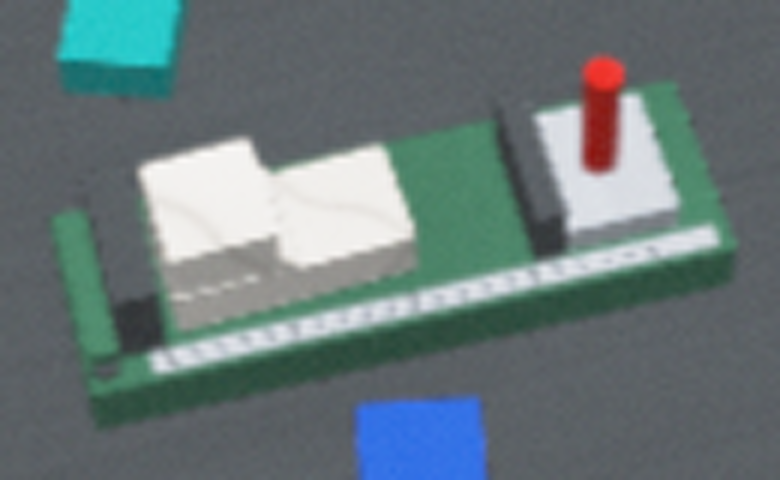

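```bash
cat > m.py <<'E'
from h import *
from scipy.optimize import least_squares
def o(n,x,y): return ((x+.5)/5-.5+260,(y+.5)/5-.5+220) if n=="top" else ((x+.5)/6-.5+240,(y+.5)/6-.5+210)
def fit(obs,x0):
    def P(q,L): c,s=np.cos(q[2]),np.sin(q[2]); return [q[0]+c*L[0]-s*L[1],q[1]+s*L[0]+c*L[1],L[2]]
    f=lambda q: np.concatenate([proj(n,P(q,L))-o(n,*p) for n,p,L in obs])
    s=least_squares(f,x0,loss="soft_l1"); print(s.x, np.degrees(s.x[2])); print(f(s.x).reshape(-1,2).round(1).tolist()); return s.x
E
python3 - <<'E'
from m import *
for p in [(88,50),(697,80),(688,283),(75,250)]: print(at("top",*o("top",*p),.03).round(4))
t,s="top","scene"
g=[(t,(88,50),(.045,.155,.03)),(t,(697,80),(.045,-.115,.03)),(t,(688,283),(-.045,-.115,.03)),(t,(75,250),(-.045,.155,.03)),
 (s,(735,245),(.045,.155,.03)),(s,(680,85),(-.045,.155,.03))]
q=fit(g,[.45,-.02,0])
b=.03
st=[(t,(376,112),(.024,.05,b+.025)),(t,(376,226),(-.024,.05,b+.025)),(t,(620,107),(.024,-.05,b+.053)),(t,(622,226),(-.024,-.05,b+.053)),
(s,(415,245),(.024,.05,b+.025)),(s,(383,147),(-.024,.05,b+.025)),(s,(140,165),(-.024,-.05,b+.053)),(s,(165,262),(.024,-.05,b+.053)),(s,(248,138),(-.024,-.005,b+.053)),(s,(275,235),(.024,-.005,b+.053))]
w=fit(st,[.45,-.04,0])
po=[(t,(168,143),(0,0,.108)),(s,(604,73),(0,0,.108))]
p=fit(po,[.45,.09,0])
c,sn=np.cos(q[2]),np.sin(q[2])
R=np.array([[c,sn],[-sn,c]])
print("stone in gauge",R@(w[:2]-q[:2]),"post in gauge",R@(p[:2]-q[:2]))
E
```

```text
[0.5674 0.1115 0.03  ]
[ 0.5566 -0.1557  0.03  ]
[ 0.4681 -0.1518  0.03  ]
[0.4793 0.1157 0.03  ]
[ 0.51729306 -0.04037877 -0.04479753] -2.56670941209644
[[-0.4, -0.8], [0.7, -0.2], [0.7, 0.4], [-0.4, 0.0], [1.2, 0.1], [-0.5, -1.8]]
[ 0.51663646 -0.06714186 -0.00481737] -0.27601502517713383
[[0.9, -0.6], [0.5, -0.9], [0.6, 0.1], [0.0, -0.4], [0.3, -1.4], [0.0, -0.7], [-0.3, -0.2], [0.5, -0.2], [0.1, -0.3], [0.9, -0.5]]
[0.52267049 0.06761994 0.        ] 0.0
[[0.6, -0.1], [0.6, -0.3]]
stone in gauge [ 0.00054258 -0.02676564] post in gauge [0.00053557 0.10813117]
```

The gauge fit is consistent: a 270 × 90 mm bed, yaw about -2.6°, and the post at gauge x ≈ 0. The post top is near (0.523, 0.068). I'll align the tool so its x is gauge x and its y is gauge -y, then move above the post.

>>> play_rows --claw '[0,0,0,0,0,0,0,0]' --delta_pos '[[0,0,0],[0,0,0],[0,0,0],[0.076,-0.194,0],[0.076,-0.194,0],[0.076,-0.194,0],[0.076,-0.194,0],[0.076,-0.194,0]]' --delta_rot '[[0,0,0.0456],[0,0,0.0456],[0,0,0.0456],[0,0,0],[0,0,0],[0,0,0],[0,0,0],[0,0,0]]' --squeeze 20

```text
time: 0.9
ee_pos: [0.3195, -0.3872, 0.187]
eef_rot: [1.0, -0.022, -0.0, -0.0]
ft_force: [1.8, -0.4, 0.1]
width: 0.0872
grip_force: 0.0
```

>>> play_rows --claw '[0,0,0,0,0,0,0,0]' --delta_pos '[[0.076,-0.194,0],[0.076,-0.194,0],[0.076,-0.194,0],[0.076,-0.194,0],[0.076,-0.194,0],[0.076,-0.194,0],[0.076,-0.194,0],[0.076,-0.194,0]]' --delta_rot '[[0,0,0],[0,0,0],[0,0,0],[0,0,0],[0,0,0],[0,0,0],[0,0,0],[0,0,0]]'

```text
time: 1.7
ee_pos: [0.4549, -0.0827, 0.1871]
eef_rot: [1.0, -0.023, -0.0, 0.0]
ft_force: [0.7, -0.3, 0.9]
width: 0.0868
grip_force: 0.0
```

>>> play_rows --claw '[0,0,0,0,0,0]' --delta_pos '[[0.076,-0.194,0],[0.076,-0.194,0],[0.076,-0.194,0],[0,0,0],[0,0,0],[0,0,0]]' --delta_rot '[[0,0,0],[0,0,0],[0,0,0],[0,0,0],[0,0,0],[0,0,0]]'

```text
time: 2.3
ee_pos: [0.5051, 0.0287, 0.1869]
eef_rot: [1.0, -0.023, -0.0, 0.0]
ft_force: [0.8, -0.5, -1.0]
width: 0.0871
grip_force: 0.0
```

```bash
cat > w.py <<'E'
from h import *
from scipy.spatial.transform import Rotation as Ro
import sys
s=r.read_state(); R=Ro.from_quat(s["eef_rot"]).as_matrix()
t=np.array([float(a) for a in sys.argv[1:4]])
print("joints",s["joint_positions"].round(2),"tool y yaw",np.degrees(np.arctan2(R[1,1],R[0,1])).round(2),"z",R[:,2].round(4),"pos",s["ee_pos"].round(4))
print("scaled shift",(R.T@(t-s["ee_pos"])/.2).round(4))
E
python3 w.py .5227 .0676 .077
```

```text
joints [ 0.43  0.12 -0.62  1.74  0.07  1.31 -1.82] tool y yaw -92.66 z [-8.e-04 -6.e-04 -1.e+00] pos [0.5051 0.0287 0.1869]
scaled shift [ 0.0793 -0.199   0.5493]
```

>>> play_rows --claw '[0,0,0,0,0,0,0,0]' --delta_pos '[[0.079,-0.199,0],[0,0,0],[0,0,0.1],[0,0,0.1],[0,0,0.1],[0,0,0.1],[0,0,0],[0,0,0]]' --delta_rot '[[0,0,0],[0,0,0],[0,0,0],[0,0,0],[0,0,0],[0,0,0],[0,0,0],[0,0,0]]'

```text
time: 3.1
ee_pos: [0.523, 0.068, 0.1077]
eef_rot: [1.0, -0.023, -0.0, 0.0]
ft_force: [-0.1, -0.4, 0.2]
width: 0.0872
grip_force: 0.0
```

```bash
python3 w.py .5227 .0676 .077; python3 - <<'E'
from h import *
d=cams()
a=d["scene"]["pixels"][180:290,230:390,::-1]; cv2.imwrite("pics/s1.png",cv2.resize(a,None,fx=5,fy=5,interpolation=cv2.INTER_CUBIC))
E
```

```text
joints [ 0.36  0.24 -0.64  1.79  0.16  1.16 -1.95] tool y yaw -92.65 z [-2.e-04 -4.e-04 -1.e+00] pos [0.523  0.068  0.1077]
scaled shift [-0.0016  0.002   0.1535]
```

View pics/s1.png

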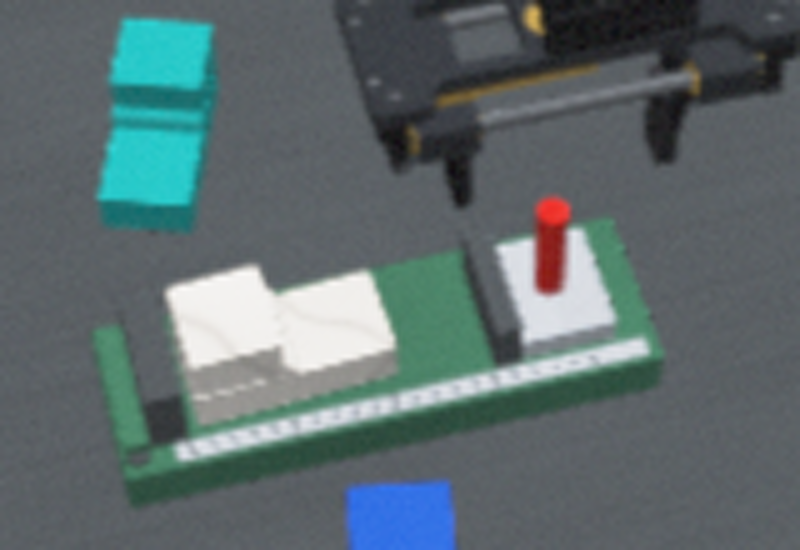

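The fingertips are at about (460,195) and (660,155) in this crop, with the post top at (553,210). The fingertips look high, so I'll check them against the projection.

```bash
python3 - <<'E'
from h import *
g=np.array([.0448,.999,0]); p=r.read_state()["ee_pos"]
for a in(-.0585,-.0435,0,.0435,.0585):
  print(a,((proj("scene",p+a*g)-[230,180])*5).round(),((proj("scene",p+a*g+[0,0,.02])-[230,180])*5).round())
print(((proj("scene",[.5227,.0676,.108])-[230,180])*5).round())
E
```

```text
-0.0585 [437. 234.] [437. 208.]
-0.0435 [468. 227.] [468. 202.]
0 [557. 208.] [559. 182.]
0.0435 [645. 188.] [648. 163.]
0.0585 [675. 182.] [679. 156.]
[554. 207.]
```

```bash
python3 - <<'E'
from h import *
d=cams()
a=d["top"]["pixels"][190:300,240:400,::-1]; a=cv2.resize(a,None,fx=5,fy=5,interpolation=cv2.INTER_CUBIC)
g=np.array([.0448,.999,0]); p=r.read_state()["ee_pos"]
for e in(-.051,0,.051):
  q=((proj("top",p+e*g)-[240,190]+.5)*5).astype(int); cv2.circle(a,tuple(int(v) for v in q),4,(0,255,255),1); print(q)
cv2.imwrite("pics/t1.png",a)
E
```

```text
[394 297]
[268 290]
[142 283]
```

View pics/t1.png

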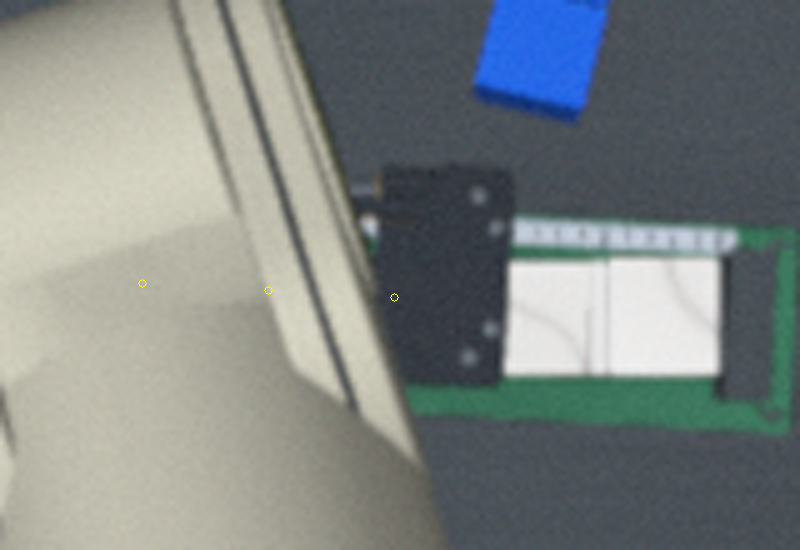

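The top view confirms x is aligned: the body centre is at row ~275, as projected. The open fingertips simply sit higher because the fingers swing on an arc. I'll descend and close on the post.

>>> play_rows --claw '[0,0,0,1,1,1,1,1]' --delta_pos '[[0,0,0.08],[0,0,0.075],[0,0,0],[0,0,0],[0,0,0],[0,0,0],[0,0,0],[0,0,0]]' --delta_rot '[[0,0,0],[0,0,0],[0,0,0],[0,0,0],[0,0,0],[0,0,0],[0,0,0],[0,0,0]]' --squeeze 20

```text
time: 4.1
ee_pos: [0.5232, 0.069, 0.0765]
eef_rot: [1.0, -0.023, 0.0, 0.0]
ft_force: [0.3, -0.6, 0.2]
width: 0.0548
grip_force: 0.0
```

>>> play_rows --claw '[1,1,1,1,1]' --delta_pos '[[0,0,0],[0,0,0],[0,0,0],[0,0,0],[0,0,0]]' --delta_rot '[[0,0,0],[0,0,0],[0,0,0],[0,0,0],[0,0,0]]'

```text
time: 4.6
ee_pos: [0.5231, 0.069, 0.0762]
eef_rot: [1.0, -0.022, -0.0, 0.0]
ft_force: [-0.3, 0.1, -0.2]
width: 0.0145
grip_force: 0.0
```

>>> play_rows --claw '[1,1,1]' --delta_pos '[[0,0,0],[0,0,0],[0,0,0]]' --delta_rot '[[0,0,0],[0,0,0],[0,0,0]]'

```text
time: 4.9
ee_pos: [0.5231, 0.069, 0.0762]
eef_rot: [1.0, -0.022, 0.0, 0.0]
ft_force: [-0.4, -0.1, 0.4]
width: 0.0008
grip_force: 0.0
```

```bash
python3 - <<'E'
from h import *
d=cams()
a=d["scene"]["pixels"][190:270,280:400,::-1]; cv2.imwrite("pics/s2.png",cv2.resize(a,None,fx=6,fy=6,interpolation=cv2.INTER_CUBIC))
E
```

```text
(no output)
```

View pics/s2.png

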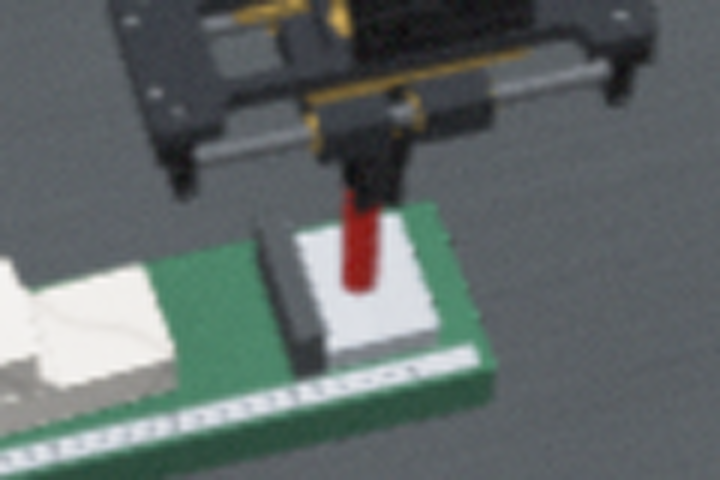

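The fingers shut fully, with their tip at crop (378,205), and they occlude the post top. So they missed the post, and I'll work out where the tip really is.

```bash
python3 - <<'E'
from h import *
p=r.read_state()["ee_pos"];print(p)
f=lambda P:((proj("scene",P)-[280,190]+.5)*6).round()
print("tcp",f(p),"post top",f([.5227,.0676,.108]),"post foot",f([.5227,.0676,.047]))
for dz in(0,.02,.03,.04): print(dz,f(p+[0,0,dz]))
# solve: where along the ray of the tip
for z in(.076,.09,.1,.11,.12): print(z,at("scene",280+376/6-.5,190+205/6-.5,z).round(4))
a=cv2.imread("pics/s2.png"); 
c=r.camera("top")["pixels"][190:300,240:400,::-1]; cv2.imwrite("pics/t2.png",cv2.resize(c,None,fx=5,fy=5))
E
```

```text
[0.52306064 0.0689699  0.07623074]
tcp [369. 239.] post top [368. 191.] post foot [363. 280.]
0 [369. 239.]
0.02 [371. 209.]
0.03 [372. 194.]
0.04 [373. 179.]
0.076 [0.508  0.0772 0.076 ]
0.09 [0.5175 0.0733 0.09  ]
0.1 [0.5244 0.0706 0.1   ]
0.11 [0.5312 0.0678 0.11  ]
0.12 [0.5381 0.0651 0.12  ]
```

Black covers red here, so the fingertips are nearer the camera than the post, and the closing met no force. Along that ray the tip is at z ≈ 0.11, just above the post top. A gentle touch downward will tell whether the real tips are above the reported TCP.

>>> play_rows --claw '[1,1,1,1]' --delta_pos '[[0,0,0.008],[0,0,0.008],[0,0,0],[0,0,0]]' --delta_rot '[[0,0,0],[0,0,0],[0,0,0],[0,0,0]]'

```text
time: 5.45
ee_pos: [0.5231, 0.069, 0.0732]
eef_rot: [1.0, -0.022, 0.0, 0.0]
ft_force: [-1.1, -0.2, 3.8]
width: 0.0008
grip_force: 1.8
```

>>> play_rows --claw '[1,1,1]' --delta_pos '[[0,0,0.006],[0,0,0],[0,0,0]]' --delta_rot '[[0,0,0],[0,0,0],[0,0,0]]'

```text
time: 5.75
ee_pos: [0.5233, 0.069, 0.073]
eef_rot: [1.0, -0.022, 0.0, 0.0]
ft_force: [-5.0, -1.9, 16.3]
width: 0.0005
grip_force: 7.7
```

Contact confirmed: the tips touch the post top (0.108) at a reported z of 0.073. True fingertip height is therefore reported z + 0.035. I'll rise, open, descend to a reported 0.042 and grip.

>>> play_rows --claw '[1,0,0,0,0,0,0,0]' --delta_pos '[[0,0,-0.1],[0,0,-0.1],[0,0,0],[0,0,0],[0,0,0],[0,0,0],[0,0,0],[0,0,0]]' --delta_rot '[[0,0,0],[0,0,0],[0,0,0],[0,0,0],[0,0,0],[0,0,0],[0,0,0],[0,0,0]]'

```text
time: 6.55
ee_pos: [0.5229, 0.069, 0.1115]
eef_rot: [1.0, -0.022, -0.0, 0.0]
ft_force: [-0.7, -0.5, -0.7]
width: 0.0484
grip_force: 0.0
```

>>> play_rows --claw '[0,0,0,0,0,0,0,0]' --delta_pos '[[0,0,0],[0,0,0.07],[0,0,0.07],[0,0,0.07],[0,0,0.07],[0,0,0.06],[0,0,0],[0,0,0]]' --delta_rot '[[0,0,0],[0,0,0],[0,0,0],[0,0,0],[0,0,0],[0,0,0],[0,0,0],[0,0,0]]'

```text
time: 7.35
ee_pos: [0.5231, 0.0691, 0.0437]
eef_rot: [1.0, -0.022, -0.0, -0.0]
ft_force: [1.1, 0.3, 0.0]
width: 0.0866
grip_force: 0.0
```

>>> play_rows --claw '[1,1,1,1,1,1,1,1]' --delta_pos '[[0,0,0],[0,0,0],[0,0,0],[0,0,0],[0,0,0],[0,0,0],[0,0,0],[0,0,0]]' --delta_rot '[[0,0,0],[0,0,0],[0,0,0],[0,0,0],[0,0,0],[0,0,0],[0,0,0],[0,0,0]]'

```text
time: 8.15
ee_pos: [0.5231, 0.0689, 0.0438]
eef_rot: [1.0, -0.022, 0.0, 0.0]
ft_force: [0.1, -0.1, 0.2]
width: 0.0315
grip_force: 0.0
```

>>> play_rows --claw '[1,1,1]' --delta_pos '[[0,0,0],[0,0,0],[0,0,0]]' --delta_rot '[[0,0,0],[0,0,0],[0,0,0]]'

```text
time: 8.45
ee_pos: [0.523, 0.0685, 0.0438]
eef_rot: [1.0, -0.023, -0.0, 0.0]
ft_force: [-0.4, -2.1, -0.1]
width: 0.0153
grip_force: 20.0
```

Gripped (20 N, 15 mm). I'll slide about 44 mm first, then go in small steps.

>>> play_rows --claw '[1,1,1,1,1,1,1,1]' --delta_pos '[[0,0.02,0],[0,0.03,0],[0,0.03,0],[0,0.03,0],[0,0.03,0],[0,0.03,0],[0,0.03,0],[0,0.02,0]]' --delta_rot '[[0,0,0],[0,0,0],[0,0,0],[0,0,0],[0,0,0],[0,0,0],[0,0,0],[0,0,0]]'

```text
time: 9.25
ee_pos: [0.5212, 0.0243, 0.0439]
eef_rot: [1.0, -0.023, 0.0, 0.0]
ft_force: [2.3, 4.1, -2.6]
width: 0.0155
grip_force: 20.0
```

>>> play_rows --claw '[1,1,1,1,1]' --delta_pos '[[0,0.01,0],[0,0.01,0],[0,0,0],[0,0,0],[0,0,0]]' --delta_rot '[[0,0,0],[0,0,0],[0,0,0],[0,0,0],[0,0,0]]'

```text
time: 9.75
ee_pos: [0.521, 0.0206, 0.0438]
eef_rot: [1.0, -0.023, 0.0, 0.0]
ft_force: [2.4, 1.1, -1.8]
width: 0.0153
grip_force: 20.0
```

>>> play_rows --claw '[1,1,1,1]' --delta_pos '[[0,0.005,0],[0,0.005,0],[0,0.005,0],[0,0,0]]' --delta_rot '[[0,0,0],[0,0,0],[0,0,0],[0,0,0]]'

```text
time: 10.15
ee_pos: [0.521, 0.0193, 0.0439]
eef_rot: [1.0, -0.022, 0.0, -0.001]
ft_force: [3.0, 4.9, -4.5]
width: 0.0155
grip_force: 20.0
```

>>> play_rows --claw '[1,1,1]' --delta_pos '[[0,0.005,0],[0,0,0],[0,0,0]]' --delta_rot '[[0,0,0],[0,0,0],[0,0,0]]'

```text
time: 10.45
ee_pos: [0.5209, 0.0183, 0.0439]
eef_rot: [1.0, -0.022, 0.0, -0.001]
ft_force: [2.9, 6.0, -3.2]
width: 0.0151
grip_force: 20.0
```

>>> play_rows --claw '[1,1,1,1]' --delta_pos '[[0,0.005,0],[0,0.005,0],[0,0,0],[0,0,0]]' --delta_rot '[[0,0,0],[0,0,0],[0,0,0],[0,0,0]]'

```text
time: 10.85
ee_pos: [0.5208, 0.0163, 0.0439]
eef_rot: [1.0, -0.022, 0.0, -0.001]
ft_force: [3.5, 5.3, -2.5]
width: 0.0154
grip_force: 20.0
```

>>> play_rows --claw '[1,1,1,1]' --delta_pos '[[0,0.005,0],[0,0.005,0],[0,0,0],[0,0,0]]' --delta_rot '[[0,0,0],[0,0,0],[0,0,0],[0,0,0]]'

```text
time: 11.25
ee_pos: [0.5208, 0.0162, 0.0439]
eef_rot: [1.0, -0.021, 0.0, -0.002]
ft_force: [3.7, 11.7, -5.2]
width: 0.0155
grip_force: 20.0
```

Stopped by the stone: 2 mm was commanded with no motion, and the force rose. One more small push to seat it.

>>> play_rows --claw '[1,1,1,1,1]' --delta_pos '[[0,0.005,0],[0,0.005,0],[0,0,0],[0,0,0],[0,0,0]]' --delta_rot '[[0,0,0],[0,0,0],[0,0,0],[0,0,0],[0,0,0]]'

```text
time: 11.75
ee_pos: [0.5209, 0.0161, 0.0439]
eef_rot: [1.0, -0.021, 0.001, -0.003]
ft_force: [5.2, 16.9, -6.6]
width: 0.0154
grip_force: 20.0
```

Pinched at about 17 N, and the post travelled the expected ~52 mm. I'll ease off 2.5 mm of command, open, and rise.

>>> play_rows --claw '[1,1,0,0,0,0,0,0]' --delta_pos '[[0,-0.0125,0],[0,0,0],[0,0,0],[0,0,0],[0,0,0],[0,0,0],[0,0,0],[0,0,0]]' --delta_rot '[[0,0,0],[0,0,0],[0,0,0],[0,0,0],[0,0,0],[0,0,0],[0,0,0],[0,0,0]]'

```text
time: 12.55
ee_pos: [0.5205, 0.0133, 0.0438]
eef_rot: [1.0, -0.023, -0.0, 0.0]
ft_force: [0.2, 0.3, 0.1]
width: 0.0555
grip_force: 0.0
```

>>> play_rows --claw '[0,0,0,0,0,0,0,0]' --delta_pos '[[0,0,0],[0,0,0],[0,0,-0.08],[0,0,-0.1],[0,0,-0.1],[0,0,-0.1],[0,0,-0.08],[0,0,0]]' --delta_rot '[[0,0,0],[0,0,0],[0,0,0],[0,0,0],[0,0,0],[0,0,0],[0,0,0],[0,0,0]]'

```text
time: 13.35
ee_pos: [0.5219, 0.0136, 0.1379]
eef_rot: [1.0, -0.022, 0.002, 0.0]
ft_force: [0.7, 0.5, -0.2]
width: 0.0869
grip_force: 0.0
```

```bash
python3 w.py .5161 -.0788 .135
```

```text
joints [ 0.45  0.19 -0.62  1.77  0.12  1.21 -1.82] tool y yaw -92.58 z [ 3.7e-03 -4.0e-04 -1.0e+00] pos [0.5219 0.0136 0.1379]
scaled shift [-0.0083  0.4631  0.0146]
```

>>> play_rows --claw '[0,0,0,0,0,0,0,0]' --delta_pos '[[0,0.15,0],[0,0.16,0],[0,0.15,0],[0,0,0],[0,0,0],[0,0,0],[0,0,0],[0,0,0]]' --delta_rot '[[0,0,0],[0,0,0],[0,0,0],[0,0,-0.0455],[0,0,-0.0455],[0,0,-0.0455],[0,0,-0.0455],[0,0,-0.0455]]'

```text
time: 14.15
ee_pos: [0.516, -0.0784, 0.1348]
eef_rot: [0.943, 0.331, -0.0, -0.0]
ft_force: [0.0, -0.6, -0.2]
width: 0.0871
grip_force: 0.0
```

>>> play_rows --claw '[0,0,0,0,0,0,0,0]' --delta_pos '[[0,0,0],[0,0,0],[0,0,0],[0,0,0],[0,0,0],[0,0,0],[0,0,0],[0,0,0]]' --delta_rot '[[0,0,-0.0455],[0,0,-0.0455],[0,0,-0.0455],[0,0,-0.0455],[0,0,-0.0455],[0,0,-0.0455],[0,0,0],[0,0,0]]'

```text
time: 14.95
ee_pos: [0.5161, -0.0784, 0.1352]
eef_rot: [0.724, 0.69, -0.0, -0.0]
ft_force: [0.4, 1.7, 0.0]
width: 0.0871
grip_force: 0.0
```

```bash
python3 w.py .5161 -.0788 .135; python3 - <<'E'
from h import *
d=cams()
a=d["scene"]["pixels"][170:290,225:385,::-1]; b=d["top"]["pixels"][200:300,240:420,::-1]
a=cv2.resize(a,(800,600)); b=cv2.resize(b,None,fx=4,fy=4)
cv2.imwrite("pics/s3.png",a)
E
```

```text
joints [ 0.71  0.21 -0.72  1.77  0.15  1.22 -0.1 ] tool y yaw -2.74 z [-7.e-04  2.e-04 -1.e+00] pos [ 0.5161 -0.0784  0.1352]
scaled shift [-0.0021 -0.0001  0.001 ]
```

View pics/s3.png

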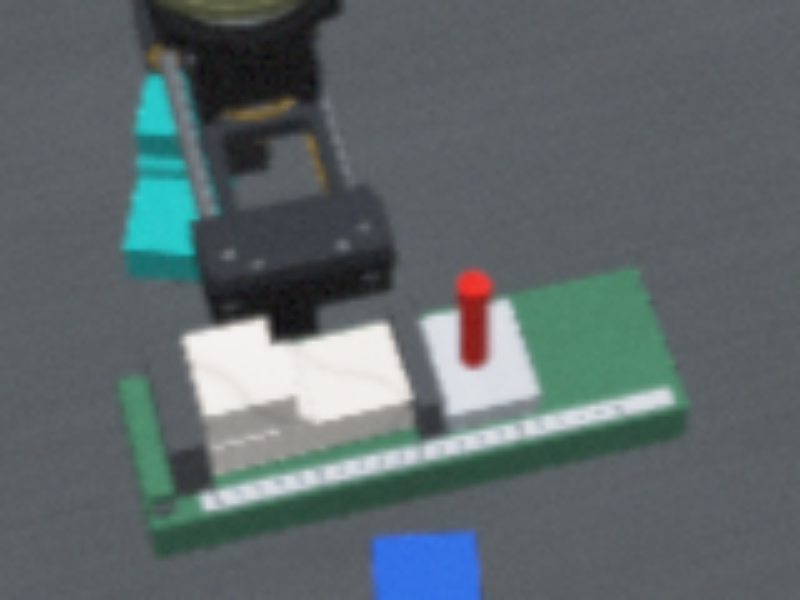

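The stone now sits between both jaws: the moving plate at (415,400) touches the stone's end. The gripper is over the balance point, clear of the post. I'll descend to a reported z of about 0.001, which puts the true tips about 6 mm above the bed.

>>> play_rows --claw '[0,0,0,0,0,0,0,0]' --delta_pos '[[-0.002,0,0.1],[0,0,0.1],[0,0,0.1],[0,0,0.1],[0,0,0.1],[0,0,0.08],[0,0,0],[0,0,0]]' --delta_rot '[[0,0,0],[0,0,0],[0,0,0],[0,0,0],[0,0,0],[0,0,0],[0,0,0],[0,0,0]]'

```text
time: 15.85
ee_pos: [0.5166, -0.0786, 0.0202]
eef_rot: [0.722, 0.691, 0.0, -0.0]
ft_force: [0.3, -0.4, -0.2]
width: 0.087
grip_force: 0.0
```

>>> play_rows --claw '[0,0,0,0,0]' --delta_pos '[[0,0,0.03],[0,0,0.03],[0,0,0.03],[0,0,0],[0,0,0]]' --delta_rot '[[0,0,0],[0,0,0],[0,0,0],[0,0,0],[0,0,0]]'

```text
time: 16.35
ee_pos: [0.5163, -0.0787, 0.0018]
eef_rot: [0.722, 0.692, -0.0, -0.0]
ft_force: [0.5, 0.0, -0.2]
width: 0.0869
grip_force: 0.0
```

>>> play_rows --claw '[1,1,1,1,1,1,1,1]' --delta_pos '[[0,0,0],[0,0,0],[0,0,0],[0,0,0],[0,0,0],[0,0,0],[0,0,0],[0,0,0]]' --delta_rot '[[0,0,0],[0,0,0],[0,0,0],[0,0,0],[0,0,0],[0,0,0],[0,0,0],[0,0,0]]' --squeeze 40

```text
time: 17.15
ee_pos: [0.5157, -0.0788, 0.0017]
eef_rot: [0.722, 0.692, -0.001, -0.0]
ft_force: [-4.8, 0.5, 3.4]
width: 0.0481
grip_force: 39.9
```

>>> play_rows --claw '[1,1,1]' --delta_pos '[[0,0,0],[0,0,0],[0,0,0]]' --delta_rot '[[0,0,0],[0,0,0],[0,0,0]]'

```text
time: 17.45
ee_pos: [0.5157, -0.0788, 0.0017]
eef_rot: [0.722, 0.692, -0.001, -0.0]
ft_force: [-5.8, -0.1, 4.9]
width: 0.0478
grip_force: 39.9
```

Gripped at 40 N and 48 mm wide. I'll relieve the side load, then lift slowly and straight.

>>> play_rows --claw '[1,1,1,1]' --delta_pos '[[0,-0.004,0],[0,-0.004,0],[0,0,0],[0,0,0]]' --delta_rot '[[0,0,0],[0,0,0],[0,0,0],[0,0,0]]'

```text
time: 17.85
ee_pos: [0.515, -0.0788, 0.0018]
eef_rot: [0.722, 0.692, 0.0, 0.0]
ft_force: [1.6, 0.9, -2.8]
width: 0.0477
grip_force: 39.9
```

>>> play_rows --claw '[1,1,1,1,1,1,1,1]' --delta_pos '[[0,0,-0.005],[0,0,-0.01],[0,0,-0.01],[0,0,-0.01],[0,0,-0.01],[0,0,-0.01],[0,0,-0.01],[0,0,-0.01]]' --delta_rot '[[0,0,0],[0,0,0],[0,0,0],[0,0,0],[0,0,0],[0,0,0],[0,0,0],[0,0,0]]'

```text
time: 18.65
ee_pos: [0.5148, -0.0787, 0.017]
eef_rot: [0.722, 0.692, -0.0, 0.0]
ft_force: [-0.1, -0.0, -4.4]
width: 0.048
grip_force: 39.9
```

>>> play_rows --claw '[1,1,1,1,1,1,1,1]' --delta_pos '[[0,0,-0.02],[0,0,-0.03],[0,0,-0.04],[0,0,-0.04],[0,0,-0.04],[0,0,-0.04],[0,0,-0.04],[0,0,-0.04]]' --delta_rot '[[0,0,0],[0,0,0],[0,0,0],[0,0,0],[0,0,0],[0,0,0],[0,0,0],[0,0,0]]'

```text
time: 19.45
ee_pos: [0.5148, -0.0787, 0.0756]
eef_rot: [0.722, 0.692, 0.0, 0.0]
ft_force: [0.8, -0.4, -4.5]
width: 0.0476
grip_force: 39.9
```

>>> play_rows --claw '[1,1,1,1,1,1,1,1]' --delta_pos '[[0,0,-0.04],[0,0,-0.04],[0,0,-0.04],[0,0,-0.04],[0,0,-0.04],[0,0,-0.04],[0,0,-0.03],[0,0,-0.02]]' --delta_rot '[[0,0,0],[0,0,0],[0,0,0],[0,0,0],[0,0,0],[0,0,0],[0,0,0],[0,0,0]]'

```text
time: 20.25
ee_pos: [0.515, -0.0787, 0.1335]
eef_rot: [0.722, 0.692, 0.0, 0.0]
ft_force: [0.6, 0.5, -5.3]
width: 0.0479
grip_force: 39.9
```

>>> play_rows --claw '[1,1,1,1,1]' --delta_pos '[[0,0,0],[0,0,0],[0,0,0],[0,0,0],[0,0,0]]' --delta_rot '[[0,0,0],[0,0,0],[0,0,0],[0,0,0],[0,0,0]]'

```text
time: 20.75
ee_pos: [0.5147, -0.0787, 0.1327]
eef_rot: [0.722, 0.692, -0.0, -0.0]
ft_force: [0.7, 1.0, -5.5]
width: 0.0477
grip_force: 39.9
```

```bash
python3 - <<'E'
from h import *
d=cams(); s=r.read_state(); print(s["ee_pos"],s["eef_rot"],s["torque"],s["ft_force"])
a=d["scene"]["pixels"][150:290,225:385,::-1]; cv2.imwrite("pics/s4.png",cv2.resize(a,None,fx=4.2,fy=4.2,interpolation=cv2.INTER_CUBIC))
E
```

```text
[ 0.51478581 -0.0786826   0.13275822] [ 7.22294325e-01  6.91585791e-01 -2.45673948e-05 -3.95456052e-05] [-0.02137035 -0.1048027   0.02085791] [ 0.70340645 -0.25815331 -4.49224788]
```

View pics/s4.png

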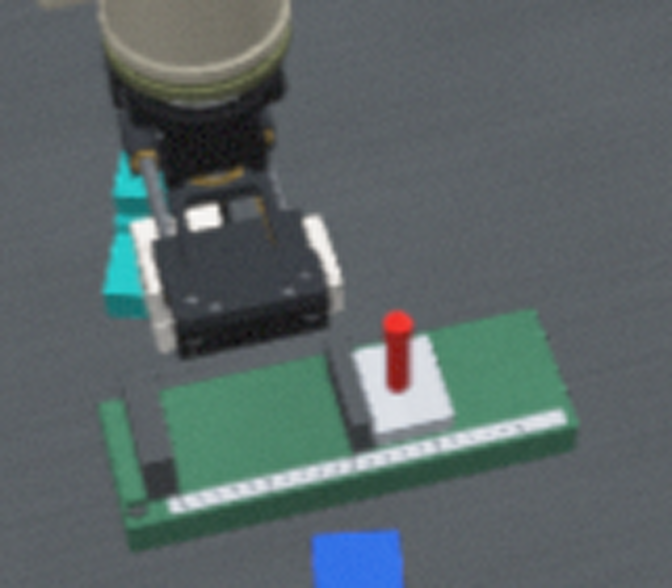

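The stone is clear of the gauge, with its ends visible at (160,290) and (325,265). The jaw has stayed put. Next I'll compare the projection of a level stone with these pixels.

```bash
python3 - <<'E'
from h import *
c,s=np.cos(-.0465),np.sin(-.0465)
zb=.03+.131; bal=np.array([.5148,-.0787])
R=np.array([[c,-s],[s,c]])
for t in(0,.05,-.05):
  print(t)
  for L in[(.024,-.05,0),(-.024,-.05,.053),(.024,-.05,.053),(.024,.05,0),(.024,.05,.025),(-.024,.05,.025)]:
    y=L[1]+.009; z=L[2]-.025; y,z=y*np.cos(t)-z*np.sin(t),y*np.sin(t)+z*np.cos(t)
    w=[*(bal+R@[L[0],y]),zb+.025+z]; print(L,((proj("scene",w)-[225,150]+.5)*4.2).round())
E
```

```text
0
(0.024, -0.05, 0) [161. 350.]
(-0.024, -0.05, 0.053) [133. 217.]
(0.024, -0.05, 0.053) [151. 289.]
(0.024, 0.05, 0) [346. 310.]
(0.024, 0.05, 0.025) [345. 282.]
(-0.024, 0.05, 0.025) [323. 212.]
0.05
(0.024, -0.05, 0) [163. 352.]
(-0.024, -0.05, 0.053) [131. 220.]
(0.024, -0.05, 0.053) [149. 292.]
(0.024, 0.05, 0) [348. 306.]
(0.024, 0.05, 0.025) [345. 278.]
(-0.024, 0.05, 0.025) [323. 209.]
-0.05
(0.024, -0.05, 0) [158. 348.]
(-0.024, -0.05, 0.053) [135. 214.]
(0.024, -0.05, 0.053) [154. 286.]
(0.024, 0.05, 0) [343. 314.]
(0.024, 0.05, 0.025) [345. 285.]
(-0.024, 0.05, 0.025) [323. 216.]
```

The pixels match a level stone with its underside about 13 cm above the bed, and the moment about the grip is near zero. Handing in.

```bash
python3 -c "
from bench import r
print(r.close_job())"
```

```text
the job is handed in; nothing more can be done
None
```

I handed the job in with the jaw set on the stone and the post released; the gripper is holding the stone level and steady about 13 cm above the gauge's bed, and the mallet, chisel and brush were never approached.

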